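# Clip the slide box to the bench anchor

### The job

Secure the grey slide box to the bench: slide it over the worktop, without lifting it, so that the near leg of the fixed eye presses in the sprung gate of the hook on the box's end, then draw the box back until the leg sits snug in the rounded end of the hook with the gate sprung shut behind it, and prove the hold with a firm tug of about 10 N on the eye, beyond the drag of the box. Push the box with the fingertips (it is too wide to grip), never strain against the eye with 25 N, and leave the petri dish, the coverslip boxes and the tally counter where they are.

Things in the scene. Friction and masses are not known exactly. Their poses are not given: they have to be found in the camera images.
- slide_box: Closed grey slide box, body 95 (x -48..47) by 208 (y) by 39 mm high, about 0.6 kg, loose (sliding it takes 3 to 8 N), flat underside. Origin: centre of its underside. Upright walls; on the middle of the -x side a catch tab stands out 4 mm (y -15..15, z 23..35). A steel snap hook is fixed to its +y end, level, stock 10 mm thick, centre line 19 mm above the worktop, reaching to y 221 mm.
- hook_mouth (a point): Middle of the gate's face, on the +x side of the hook, 173 mm from the box's origin along its y and 19 mm along its x, 19 mm above the underside; same axes as the box. The leg enters here, moving along -x of the box; it passes if its y in the box's frame is 164 to 182 mm.
- hook_seat (a point): Centre of the eye's leg when it sits in the hook's rounded end: (0, 206, 19) mm in the box's frame, same axes. The hook in the box's frame (mm): flange x -23..23, y 104..108; bolt heads to y 114; shank x 0, y 108..137; back along x -18, y 153..195; rounded end, outer extreme y 221; nose at x 19 from y 202 back to its tip at y 188. It spans x -23..25.
- gate (a joint): Gate of the hook: dark steel bar 8 mm thick, 34 mm long, closing the mouth on the hook's +x side; upright hinge at (19, 150) mm in the box's frame, free end toward the nose. 0 is shut, up to 1.25 rad pressed into the hook; it cannot open outward. A light spring (0.5 to 1.5 N near the free end) shuts it once the leg has passed its free end toward the rounded end.
- anchor: Fixed bench anchor: aluminium plate 116 by 36 by 5 mm, bolt heads to 10 mm, with an upright steel staple (the eye), 8 mm round bar, 62 mm high. Origin: on the worktop under the near leg; its x runs to the far leg, 46 mm away; plate from x -35 to 81 mm, y -18 to 18 mm.
- eye_leg (a point): Centre of the near leg of the eye (8 mm round, upright), 19 mm above the worktop, the height of the hook. At the start it is on the gate's side of the hook (+x of the box) and farther along the box's +y than the mouth by 1 to 14 cm.
- petri_dish: Bystander: petri dish, 91 mm across, 15 mm high; origin under its centre.
- coverslip_box_white: Bystander: small white coverslip box, 32 by 54 by 15 mm; origin under its centre.
- coverslip_box_teal: Bystander: small coverslip box with a teal lid, 32 by 54 by 15 mm; origin under its centre.
- tally: Bystander: round hand tally counter, 71 by 50 by 26 mm; origin under its centre.

How it is judged:
By the outcome, as a careful person would: the job done as asked, in the order asked, and still so for the second after the job is handed in, with the robot touching nothing.
It also fails if it takes over 67 s, if anything falls off the work surface, if the arm or the gripper's body presses on something with over 40 N, if the wrist force passes 120 N, or if a joint passes its speed limit or range.

### The arm

A 6-joint arm with a two-finger parallel gripper is mounted at the origin on a cart in front of the work surface, level with it; the furniture and walls round the work are solid. World frame = base frame: x ahead of the robot, y to its left, z up, the work surface at z = 0. Lengths are in m, angles in rad, forces in N, time in s.
With the tool pointing down it reaches from about 0.35 to 0.775 m from the base axis. Payload 7.3 kg.
Tool frame: the origin (TCP) lies at the very end of the fingers, on their centre line; the grasp point (between the pads) lies 19 mm behind it (robot.pinch_z is the distance from the TCP to the grasp point, in m); z points along the fingers, y is the line along which they close (so a half turn about z gives the same grasp; the last joint's range is limited). The gripper opens to 92 mm and grips with 3 to 60 N. Pads are 19 mm wide; open, the fingers measure 130 mm over their backs; the gripper's body (75 mm by 190 mm) begins 47 mm behind the grasp point.
Start: joints at [-1.452, 0.342, 1.524, -0, 1.275, -0.146], TCP at [0.137, -0.507, 0.227] pointing down, gripper open.
Joint ranges: [-2.53, 2.53], [-0.77, 2.02], [0.04, 2.7], [-1, 4.14], [0.28, 2.66], [-3.11, 3.11]. Speed limits (rad/s): [2.57, 2.57, 3.14, 3.14, 3.14, 3.14].

### API

Orientations are given as a rotation vector (axis times angle).
In Python, from rig import sensors, eyes, ticket, robot gives the robot as it stands. The module is installed in compiled form; this text tells all that it offers.
- The arm moves only by the tool apply_moves, never from a script. Its argument "moves" is a list that holds one entry, the list of rows, each a list of 7 numbers: the opening, from 0 (shut) to 1 (fully open), then the shift along the tool's x, y, z each as a share of 0.5 m, from -1 to 1, then the turn, a rotation vector about the tool's x, y, z each as a share of 45 degrees, from -1 to 1. In form: [[[hand, tx, ty, tz, wx, wy, wz], ...]]. A call has 1 to 12 rows; each row is the pose to reach, as a shift and turn from the pose commanded when the call began, along the tool's axes at that moment; what a row does not reach only later rows make up. A row lasts 1/12 s, in which the tool goes at most 41.7 mm and 7.16 degrees, less where a joint would pass 70% of its speed; a pose out of reach is approached as far as the arm can. A call with a number of a shift or a turn outside -1 to 1 is refused whole. A call with a gripper value outside its range is refused whole. The fingers move at their own pace and stop on an object; "force" is the grip in N (left out, the last holds). Time passes only in rows, so rows that repeat a pose let the fingers close. It gives the time, the measured TCP pose, the force, the opening and the grip force at its end, in the units of the state.
- sensors.get_obs(): the state, without advancing time (a new reading comes with each control period).
- eyes.grab_frame(name): name is "side" or "top"; returns (picture, depth): 480x640x3 uint8, blue, green, red; 480x640 float32, m along the optical axis (not along the pixel's ray), 0 where there is no reading.
- eyes.camera_info(name): a dict with "mtx" (3x3 intrinsics, pixels), "xyz" and "rotation" of the camera in the world. Camera axes: x right, y down, z forward; pixel columns grow to the right and rows downward; lengths in m; the calibration is good to about 2 mm. A picture is of the moment at which its call begins. camera_info takes no time and is no camera call.
- ticket.sign_off(): hands the job in; it is judged then, once.
Trained networks look in the newest picture that a camera, given by its name, has taken for a name from the list of things; names that differ only in an ending like _2 or _b are one class to them, and where a whole thing is asked for, a point or a joint stands for the part that bears it (a point fixed in the world has none). Each returns a list of dicts, best first, with "p" (0 to 1); they miss things now and then, are a little off and sometimes report something else, mostly with a low value. They report only what shows in the picture. A call takes as long as a camera call.
- eyes.look_for(label, camera): "extent" ([left, top, right, bottom] in pixels, round what is visible of it).
- eyes.silhouettes(label, camera): "pixels" (480x640 bool, what is visible of it) and "extent" ([left, top, right, bottom] in pixels, round what is visible of it).
The state is a dict: "time_s": time; "joint_positions": joint angles; "qvel": joint speeds; "effort": joint torques, N m; "ee_pos": TCP position; "eef_rot": TCP orientation; "force": force on the tool from outside, world axes, zero at the start; "wrist_torque": the same for the moment, N m; "grip_width": opening from 0.0 (shut) to 1.0 (fully open); "gripper_force": force on a finger pad.
Only numpy, scipy, OpenCV 4.12 (cv2) and the standard library are available. Lean on these libraries where they do the work, as an engineer would, in place of code of your own. Each camera call takes 0.05 s, during which the arm holds its last target. There are 200 camera calls.

## Working session

There is one attempt and no reset: what is moved stays moved. The work goes in short steps, Python scripts to look and compute and a tool call to move; the robot and the scene stay as the last step left them, time stands still between calls to the robot, and variables do not carry over. Pictures are saved under pics/ and viewed, at most 10 in all, crops included, and the job is handed in when it is done.

Besides the shell and the picture viewer there is one more tool, called after ">>>" as name(argument=value, ...), one argument or row to a line, values as JSON. apply_moves: Moves the arm, as the interface text tells. Shift numbers are shares of 0.5 m and turn numbers shares of 45 degrees, none past 1 either way. Its arguments: {"type":"object","properties":{"moves":{"type":"array"},"force":{"type":"number"}},"required":["moves"]}

```bash
mkdir -p pics; cat > h.py <<'E'
from rig import sensors, eyes, ticket, robot
import numpy as np, cv2
from scipy.spatial.transform import Rotation as R
def cam(n):
    c=eyes.camera_info(n); M=np.array(c['mtx']); T=np.array(c['xyz']); r=np.array(c['rotation'])
    if r.shape!=(3,3): r=R.from_rotvec(r.ravel()).as_matrix() if r.size==3 else R.from_quat(r).as_matrix()
    return M,T,r
def cloud(n,d):
    M,T,r=cam(n); v,u=np.mgrid[:480,:640]
    p=np.stack([(u-M[0,2])/M[0,0]*d,(v-M[1,2])/M[1,1]*d,d],-1)
    return p@r.T+T
E
python3 - <<'E'
from h import *
print(sensors.get_obs())
for n in('top','side'):
    print(eyes.camera_info(n))
    im,d=eyes.grab_frame(n); cv2.imwrite(f'pics/{n}0.png',im); np.save(f'{n}0.npy',d)
    for l in('slide_box','anchor','petri_dish','coverslip_box_white','coverslip_box_teal','tally'):
        print(n,l,[(np.round(x['extent']),round(x['p'],2)) for x in eyes.look_for(l,n)][:2])
E
```

```text
{'time_s': 0.0, 'joint_positions': array([-1.45201016e+00,  3.42757087e-01,  1.52500139e+00,  2.50293364e-06,
        1.27538144e+00, -1.46045922e-01]), 'qvel': array([ 0.00045259,  0.00020647, -0.0011768 ,  0.00236161,  0.00170167,
       -0.00260702]), 'effort': array([-1.73217118e-04, -4.31237948e+01, -2.44224787e+01,  7.18365703e-02,
        5.58960834e-02, -1.28235056e-04]), 'ee_pos': array([ 0.13736898, -0.50630088,  0.22603257]), 'eef_rot': array([-3.11255712e+00, -4.14577249e-01, -3.68675199e-05]), 'force': array([-0.84793686,  0.17047575, -0.30886712]), 'wrist_torque': array([-0.01882464, -0.01407173, -0.09901603]), 'gripper_force': 0.0, 'grip_width': 0.996841201949259}
{'mtx': array([[624.36177917,   0.        , 313.08939239],
       [  0.        , 624.36177917, 246.23092411],
       [  0.        ,   0.        ,   1.        ]]), 'xyz': array([0.32444387, 0.16046385, 1.23357962]), 'rotation': array([-2.08003404,  2.14210299, -0.21767491])}
top slide_box [(array([296., 254., 463., 308.]), 0.57)]
top anchor [(array([272., 188., 290., 243.]), 0.63)]
top petri_dish [(array([158., 182., 200., 230.]), 0.82)]
top coverslip_box_white [(array([214., 178., 243., 201.]), 0.79)]
top coverslip_box_teal [(array([209., 221., 236., 242.]), 0.58)]
top tally [(array([284., 328., 307., 356.]), 0.56), (array([272., 188., 296., 245.]), 0.2)]
{'mtx': array([[517.66744224,   0.        , 322.80713832],
       [  0.        , 517.66744224, 244.54798081],
       [  0.        ,   0.        ,   1.        ]]), 'xyz': array([0.11392645, 0.95976893, 0.67112915]), 'rotation': array([-0.68557876,  2.49752612, -1.33582724])}
side slide_box [(array([327., 201., 418., 274.]), 0.88)]
side anchor [(array([249., 242., 300., 280.]), 0.74)]
side petri_dish [(array([175., 297., 224., 337.]), 0.93)]
side coverslip_box_white [(array([205., 272., 237., 296.]), 0.87)]
side coverslip_box_teal [(array([241., 289., 258., 311.]), 0.44)]
side tally []
```

View pics/top0.png

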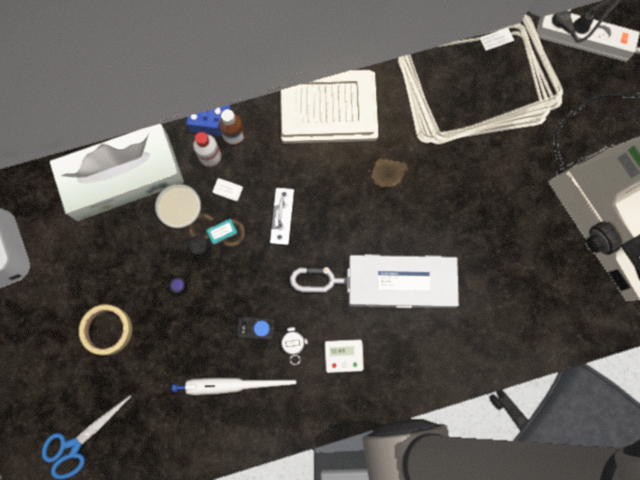

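```bash
python3 - <<'E'
from h import *
d=np.load('top0.npy'); P=cloud('top',d)
im=cv2.imread('pics/top0.png')
z=P[...,2]
for u,v in((250,300),(400,280),(310,275),(281,215),(179,206)): print(u,v,P[v,u])
# crop big
c=im[170:370,140:480]; cv2.imwrite('pics/c0.png',cv2.resize(c,None,fx=2.3,fy=2.3,interpolation=cv2.INTER_CUBIC))
m=((z>.03)&(z<.045)).astype(np.uint8)
n,L,S,C=cv2.connectedComponentsWithStats(m)
for i in range(1,n):
    if S[i,4]>300:
        q=P[L==i]; print(S[i],C[i],cv2.minAreaRect(q[:,:2].astype(np.float32)*1000),q[:,2].mean())
E
```

```text
250 300 [ 0.47889156  0.28741007 -0.00107834]
400 280 [ 0.50350569 -0.00625308  0.04306713]
310 275 [ 0.52589619  0.16691996 -0.00302116]
281 215 [0.63594824 0.21974159 0.05704471]
179 206 [0.67188558 0.42774996 0.01583353]
[540  14  34  26 309] [553.1618123  27.5631068] ((1035.5909423828125, -373.3014831542969), (73.4244155883789, 40.5890007019043), 68.79241943359375) 0.03876392003602374
[584  22  56  34 832] [615.90264423  39.22475962] ((1006.3416137695312, -481.6546936035156), (104.54288482666016, 57.64506149291992), 70.29167938232422) 0.04011500832649712
[399  57  39  84 420] [415.29761905 104.92619048] ((878.6365966796875, -52.700775146484375), (193.71316528320312, 30.215639114379883), 19.73163414001465) 0.037211941315329664
[ 282   70   93   65 1355] [333.76236162 109.55276753] ((880.9598999023438, 120.99609375), (138.8280792236328, 190.1892547607422), 0.39505186676979065) 0.03208611872220169
[186 106  40  25 494] [206.2611336  119.35222672] ((856.8198852539062, 370.7757263183594), (72.51864624023438, 53.722537994384766), 79.49417114257812) 0.04000997583147942
[ 70 173 111  44 333] [127.20720721 195.97297297] ((688.6435546875, 529.681396484375), (12.413589477539062, 229.455078125), 21.12909698486328) 0.037747049476782486
[  0 209  24  74 319] [ 12.65517241 251.47962382] ((597.761474609375, 751.8532104492188), (145.3558807373047, 42.6827278137207), 2.0751216411590576) 0.037651639501903214
[ 348  255  111   53 5311] [403.18621728 280.95838825] ((502.90985107421875, -12.422103881835938), (212.05264282226562, 102.18789672851562), 87.27409362792969) 0.038667455142844497
```

View pics/side0.png

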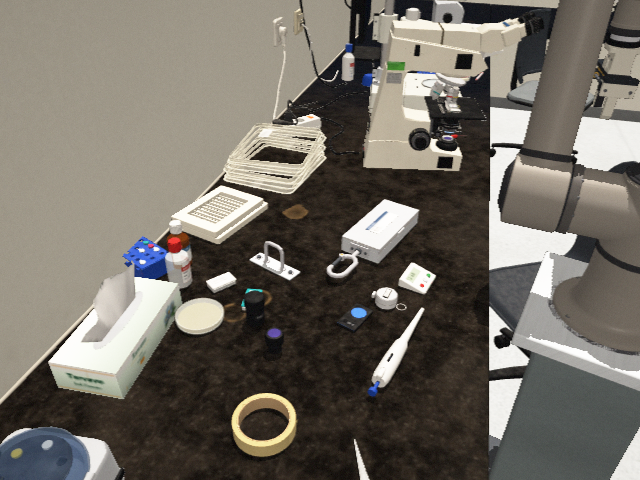

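View pics/c0.png

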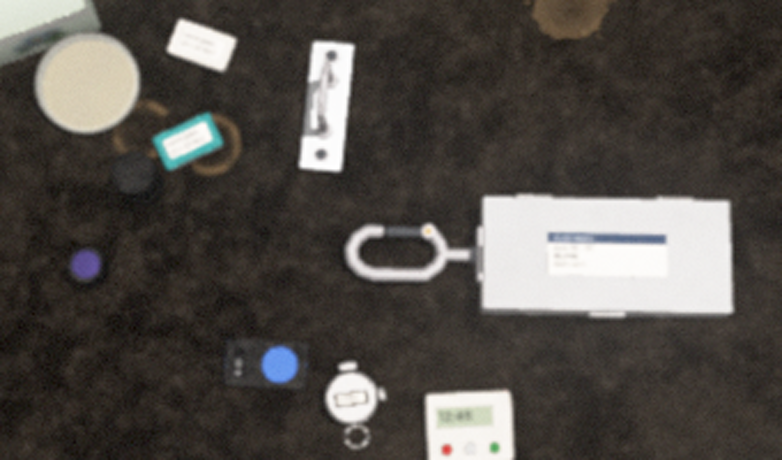

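The pictures show the grey box at right (348–459, 255–308 in top). Its hook points left to about (291, 280), with the dark gate on the upper side. The anchor plate is at (282, 215) with its near leg at the lower end, about (280, 226). Next I fit the poses.

```bash
cat >> h.py <<'E'
def flat(n,uv,z):
    M,T,r=cam(n); uv=np.asarray(uv,float).reshape(-1,2)
    k=np.c_[(uv-M[:2,2])/np.diag(M)[:2],np.ones(len(uv))]@r.T
    return (T+k*((z-T[2])/k[:,2])[:,None])[:,:2]
def big(m):
    n,L,S,C=cv2.connectedComponentsWithStats(m.astype(np.uint8)); return L==1+np.argmax(S[1:,4])
def rect(n,m,z):
    c=max(cv2.findContours(m.astype(np.uint8),cv2.RETR_EXTERNAL,cv2.CHAIN_APPROX_NONE)[0],key=cv2.contourArea)
    c=flat(n,c.reshape(-1,2),z)*1000
    return cv2.minAreaRect(c.astype(np.float32))
def scan(n='top'):
    im,d=eyes.grab_frame(n); P=cloud(n,d); return im,d,P
def boxpose(im,d):
    """box body top face: light & low saturation & height ~39; returns centre mm, yaw deg of box y from world y"""
    P=cloud('top',d); z=P[...,2]
    near=(P[...,0]>.35)&(P[...,0]<.75)&(P[...,1]>-.25)&(P[...,1]<.25)
    m=cv2.morphologyEx((near&(z>.03)&(z<.047)).astype(np.uint8),cv2.MORPH_OPEN,np.ones((9,9)))
    q=rect('top',big(m),.039)
    (c,(w,h),a)=q; pts=cv2.boxPoints(q); e=pts[1]-pts[0]; f=pts[2]-pts[1]
    l=e if np.linalg.norm(e)>np.linalg.norm(f) else f
    l=l*np.sign(l[1]); return np.array(c),np.degrees(np.arctan2(-l[0],l[1])),(w,h)
E
python3 - <<'E'
from h import *
im=cv2.imread('pics/top0.png'); d=np.load('top0.npy')
print(boxpose(im,d))
eyes.grab_frame('top')
for l in('slide_box','anchor','hook_mouth','gate','tally'):
    for s in eyes.silhouettes(l,'top')[:1]:
        m=s['pixels']; print(l,s['p'],s['extent'],m.sum(),rect('top',m,.0195 if l in('hook_mouth','gate') else .005))
        if l=='slide_box': print(' z39',rect('top',m,.039),rect('top',cv2.morphologyEx(m.astype(np.uint8),cv2.MORPH_OPEN,np.ones((13,13))),.039))
g=im.min(-1)>150
w=np.zeros_like(g); w[180:250,262:300]=1
m=big(g&w); print('plate white',rect('top',m,.005))
h=np.zeros_like(g); h[260:300,280:345]=1
m=big((im.max(-1)>90)&h); ys,xs=np.nonzero(m); print('hook px',xs.min(),xs.max(),ys.min(),ys.max()); p=flat('top',np.c_[xs,ys],.024)*1000; print(p.min(0),p.max(0))
P=cloud('top',d)
q=P[180:250,262:300].reshape(-1,3); q=q[(q[:,2]>.045)&(q[:,2]<.08)]; print('staple',len(q),q[np.argsort(q[:,1])][::6]*1000, np.polyfit(q[:,0],q[:,1],1))
S=eyes.grab_frame('side'); P=cloud('side',S[1]); q=P[235:285,245:305].reshape(-1,3); q=q[(q[:,2]>.02)&(q[:,2]<.07)]*1000
for lo,hi in((20,30),(30,40),(40,50),(58,66)):
    k=q[(q[:,2]>lo)&(q[:,2]<hi)]; print(lo,len(k),np.round(k[np.argsort(k[:,1])][::max(1,len(k)//8)]).tolist())
E
```

```text
(array([500.95401001, -12.73452759]), np.float32(-2.877995), (209.3394775390625, 98.85636138916016))
slide_box 0.88 [293.4, 252.5, 460.1, 308.0] 6425 ((509.9308776855469, 40.60392761230469), (333.0614318847656, 106.9020004272461), 87.59617614746094)
 z39 ((504.7976379394531, 43.92091369628906), (323.8441467285156, 103.94354248046875), 87.59618377685547) ((501.56378173828125, -11.123214721679688), (213.58148193359375, 102.09872436523438), 87.59618377685547)
anchor 0.71 [272.6, 185.9, 294.1, 244.3] 983 ((648.009033203125, 220.37069702148438), (36.332481384277344, 116.20161437988281), 83.08414459228516)
hook_mouth 0.79 [292.0, 268.2, 347.8, 293.0] 498 ((511.7552795410156, 146.4786834716797), (112.08365631103516, 43.67792892456055), 88.29764556884766)
gate 0.43 [310.3, 268.9, 327.3, 275.4] 80 ((530.794677734375, 152.76185607910156), (31.53923797607422, 9.98861312866211), 88.2980728149414)
tally 0.61 [282.6, 326.6, 307.2, 361.5] 487 ((389.6681213378906, 205.20025634765625), (46.06309127807617, 48.09297561645508), 50.4832649230957)
plate white ((648.7449951171875, 221.00172424316406), (37.
[... 1084 characters left out ...]
21.0, 228.0, 23.0], [623.0, 229.0, 23.0], [622.0, 230.0, 29.0], [626.0, 231.0, 26.0]]
30 33 [[669.0, 218.0, 36.0], [669.0, 222.0, 36.0], [670.0, 224.0, 39.0], [669.0, 225.0, 35.0], [622.0, 225.0, 34.0], [622.0, 227.0, 30.0], [624.0, 228.0, 30.0], [625.0, 230.0, 39.0], [626.0, 231.0, 34.0]]
40 25 [[668.0, 218.0, 47.0], [668.0, 222.0, 41.0], [623.0, 224.0, 43.0], [671.0, 225.0, 44.0], [667.0, 227.0, 47.0], [623.0, 228.0, 43.0], [624.0, 229.0, 49.0], [627.0, 230.0, 46.0], [624.0, 234.0, 44.0]]
58 50 [[648.0, 220.0, 60.0], [662.0, 222.0, 62.0], [656.0, 223.0, 62.0], [663.0, 225.0, 60.0], [627.0, 226.0, 58.0], [641.0, 226.0, 59.0], [649.0, 227.0, 59.0], [638.0, 228.0, 61.0], [641.0, 230.0, 61.0]]
```

```bash
cat >> h.py <<'E'
def to(x,y,z,yaw,base=None):
    """mm, deg (direction of tool x in world): shares for a move; base=(pos mm, yaw) if commanded is known"""
    o=sensors.get_obs(); r0=R.from_rotvec(o['eef_rot']); p0=np.array(o['ee_pos'])*1000
    if base is not None: p0=np.array(base[0],float); r0=R.from_euler('z',base[1],degrees=True)*R.from_euler('x',180,degrees=True)
    r1=R.from_euler('z',yaw,degrees=True)*R.from_euler('x',180,degrees=True)
    t=r0.inv().apply(np.array([x,y,z])-p0)/500; w=np.degrees((r0.inv()*r1).as_rotvec())/45
    print('pos',np.round(p0,1),'shift',np.round(t,4),'turn',np.round(w,4),'t',round(o['time_s'],2))
E
python3 - <<'E'
from h import *
to(300,-230,150,52)
to(495,-135,80,52)
E
```

```text
pos [ 137.4 -506.7  226.7] shift [ 0.4587 -0.4491  0.1534] turn [ 1.000e-04  0.000e+00 -8.185e-01] t 1.05
pos [ 137.4 -506.7  226.7] shift [ 0.8848 -0.5304  0.2934] turn [ 1.000e-04  0.000e+00 -8.185e-01] t 1.05
```

>>> apply_moves(
  moves=[
    [[0.6, 0.4587, -0.4491, 0.1, 0, 0, -0.8185], [0.6, 0.4587, -0.4491, 0.1, 0, 0, -0.8185], [0.6, 0.4587, -0.4491, 0.1, 0, 0, -0.8185], [0.6, 0.4587, -0.4491, 0.1, 0, 0, -0.8185], [0.6, 0.4587, -0.4491, 0.1, 0, 0, -0.8185], [0.6, 0.4587, -0.4491, 0.1, 0, 0, -0.8185], [0.6, 0.4587, -0.4491, 0.1, 0, 0, -0.8185], [0.6, 0.8848, -0.5304, 0.2934, 0, 0, -0.8185], [0.6, 0.8848, -0.5304, 0.2934, 0, 0, -0.8185], [0.6, 0.8848, -0.5304, 0.2934, 0, 0, -0.8185], [0.6, 0.8848, -0.5304, 0.2934, 0, 0, -0.8185], [0.6, 0.8848, -0.5304, 0.2934, 0, 0, -0.8185]],
  ],
)

```text
time_s: 2.05
ee_pos: [0.4513, -0.1601, 0.1013]
eef_rot: [2.823, 1.377, 0.001]
force: [0.4, -1.0, -0.4]
grip_width: 0.601
gripper_force: 0.0
```

```bash
python3 - <<'E'
from h import *
to(495,-137,80,87.1)
to(495,-137,12,87.1)
E
```

```text
pos [ 451.3 -160.1  101.3] shift [0.0901 0.0405 0.0426] turn [ 1.100e-03  4.000e-04 -7.795e-01] t 2.05
pos [ 451.3 -160.1  101.3] shift [0.0902 0.0404 0.1786] turn [ 1.100e-03  4.000e-04 -7.795e-01] t 2.05
```

>>> apply_moves(
  moves=[
    [[0.6, 0.07, 0.04, 0.0426, 0, 0, -0.7795], [0.6, 0.07, 0.04, 0.0426, 0, 0, -0.7795], [0.6, 0.07, 0.04, 0.0426, 0, 0, -0.7795], [0.6, 0.07, 0.04, 0.0426, 0, 0, -0.7795], [0.6, 0.07, 0.04, 0.0426, 0, 0, -0.7795], [0.6, 0.07, 0.04, 0.0426, 0, 0, -0.7795], [0.6, 0.07, 0.04, 0.0426, 0, 0, -0.7795], [0.6, 0.07, 0.04, 0.0426, 0, 0, -0.7795]],
  ],
)

```text
time_s: 2.72
ee_pos: [0.487, -0.1462, 0.0806]
eef_rot: [2.281, 2.16, 0.0]
force: [-0.2, -0.1, -0.4]
grip_width: 0.6
gripper_force: 0.0
```

```bash
python3 - <<'E'
from h import *
to(495,-137,12,87.1)
E
```

```text
pos [ 487.  -146.2   80.6] shift [0.0193 0.0149 0.1373] turn [ 0.0003  0.0002 -0.0048] t 2.72
```

>>> apply_moves(
  moves=[
    [[0.6, 0.0193, 0.0149, 0.07, 0, 0, -0.0048], [0.6, 0.0193, 0.0149, 0.1373, 0, 0, -0.0048], [0.6, 0.0193, 0.0149, 0.1373, 0, 0, -0.0048], [0.6, 0.0193, 0.0149, 0.1373, 0, 0, -0.0048], [0.6, 0.03, 0.0149, 0.1373, 0, 0, -0.0048], [0.6, 0.04, 0.0149, 0.1373, 0, 0, -0.0048], [0.6, 0.055, 0.0149, 0.1373, 0, 0, -0.0048], [0.6, 0.07, 0.0149, 0.1373, 0, 0, -0.0048], [0.6, 0.085, 0.0149, 0.1373, 0, 0, -0.0048], [0.6, 0.1, 0.0149, 0.1373, 0, 0, -0.0048], [0.6, 0.115, 0.0149, 0.1373, 0, 0, -0.0048], [0.6, 0.13, 0.0149, 0.1373, 0, 0, -0.0048]],
  ],
)

```text
time_s: 3.72
ee_pos: [0.4992, -0.0819, 0.0138]
eef_rot: [2.27, 2.165, 0.002]
force: [-0.3, -6.2, 4.1]
grip_width: 0.6
gripper_force: 3.1
```

```bash
cat >> h.py <<'E'
L=np.array([625.2,223.5])
def rel(c,a):
    a=np.radians(a); u=np.array([-np.sin(a),np.cos(a)]); v=np.array([np.cos(a),np.sin(a)]); q=L-c
    return np.round([q@v,q@u],1)
def look(tag=None):
    im,d=eyes.grab_frame('top')
    if tag: cv2.imwrite(f'pics/{tag}.png',im)
    c,a,wh=boxpose(im,d); print('depth',c,a,wh,'leg in box',rel(c,a))
    for l in('slide_box',):
        for s in eyes.silhouettes(l,'top')[:1]:
            m=s['pixels'].astype(np.uint8); q=rect('top',cv2.morphologyEx(m,cv2.MORPH_OPEN,np.ones((13,13))),.039); print('sil',q)
    for s in eyes.silhouettes('hook_mouth','top')[:1]:
        print('hook',round(s['p'],2),rect('top',s['pixels'],.0195))
    for s in eyes.silhouettes('gate','top')[:1]:
        print('gate',round(s['p'],2),rect('top',s['pixels'],.0195))
E
python3 - <<'E'
from h import *
look('p1'); o=sensors.get_obs(); print(o['ee_pos'],o['force'])
E
```

```text
depth [503.85879517  36.59365845] -1.7099084 (199.15977478027344, 97.55470275878906) leg in box [115.7 190.4]
sil ((503.0182800292969, 38.587608337402344), (202.91586303710938, 103.40455627441406), 88.1387939453125)
hook 0.66 ((513.9563598632812, 193.45994567871094), (116.58270263671875, 46.776241302490234), 87.05333709716797)
gate 0.42 ((533.1983032226562, 200.0336456298828), (27.63719367980957, 7.995102882385254), 88.29763793945312)
[ 0.49774898 -0.08102727  0.01244565] [ 0.15603887 -0.16651598 -0.12971212]
```

>>> apply_moves(
  moves=[
    [[0.6, 0.01, 0, 0, 0, 0, 0], [0.6, 0.022, 0, 0, 0, 0, 0], [0.6, 0.034, 0, 0, 0, 0, 0], [0.6, 0.034, 0, 0, 0, 0, 0], [0.6, -0.02, 0, 0, 0, 0, 0], [0.6, -0.04, 0, -0.1, 0, 0, 0], [0.6, -0.04, 0, -0.17, 0, 0, 0], [0.6, -0.04, 0, -0.17, 0, 0, 0]],
  ],
)

```text
time_s: 4.58
ee_pos: [0.5, -0.1033, 0.1025]
eef_rot: [2.269, 2.161, 0.007]
force: [2.2, 0.7, 0.3]
grip_width: 0.602
gripper_force: 0.0
```

```bash
python3 - <<'E'
from h import *
look()
to(400,50,97,42.1)
E
```

```text
depth [504.72494507  50.17110443] -2.6520991 (210.64369201660156, 98.7935791015625) leg in box [112.3 178.7]
sil ((505.34991455078125, 51.460296630859375), (212.9927978515625, 100.37535858154297), 86.49202728271484)
hook 0.92 ((515.6519775390625, 210.29550170898438), (114.12422180175781, 47.68397903442383), 88.30635833740234)
pos [ 495.9 -101.1   96. ] shift [ 0.2928 -0.2059 -0.0014] turn [-0.0023 -0.      1.0044] t 4.78
```

>>> apply_moves(
  moves=[
    [[0.6, 0, 0, 0.1, 0, 0, 0], [0.6, 0, 0, 0.17, 0, 0, 0], [0.6, 0.04, 0, 0.17, 0, 0, 0], [0.6, 0.06, 0, 0.17, 0, 0, 0], [0.6, 0.075, 0, 0.17, 0, 0, 0], [0.6, 0.085, 0, 0.17, 0, 0, 0], [0.6, 0.09, 0, 0.17, 0, 0, 0], [0.6, 0.09, 0, 0.17, 0, 0, 0], [0.6, 0.04, 0, 0.17, 0, 0, 0], [0.6, 0, 0, 0.08, 0, 0, 0], [0.6, 0, 0, 0.0, 0, 0, 0], [0.6, 0, 0, 0, 0, 0, 0]],
  ],
)

```text
time_s: 5.78
ee_pos: [0.5004, -0.1042, 0.1036]
eef_rot: [2.268, 2.159, 0.008]
force: [0.7, 0.2, 0.2]
grip_width: 0.599
gripper_force: 0.0
```

```bash
python3 - <<'E'
from h import *
look('p2')
im=cv2.imread('pics/p2.png')[170:330,220:440]; cv2.imwrite('pics/c2.png',cv2.resize(im,None,fx=3.6,fy=3.6,interpolation=cv2.INTER_CUBIC))
to(400,70,97,42.1)
E
```

```text
depth [507.40689087  58.00646973] -1.7103057 (210.2403564453125, 95.70867156982422) leg in box [112.8 168.9]
sil ((506.4708251953125, 58.077762603759766), (210.19049072265625, 101.55628204345703), 88.28924560546875)
hook 0.8 ((516.846923828125, 217.18820190429688), (112.24051666259766, 45.72182846069336), 88.30589294433594)
gate 0.73 ((615.0836181640625, 340.8922424316406), (33.2933349609375, 52.424156188964844), 25.74960708618164)
pos [ 496.4 -101.5   96.9] shift [ 3.334e-01 -2.088e-01 -3.000e-04] turn [ 5.0000e-04 -1.0000e-04  1.0041e+00] t 5.98
```

View pics/c2.png

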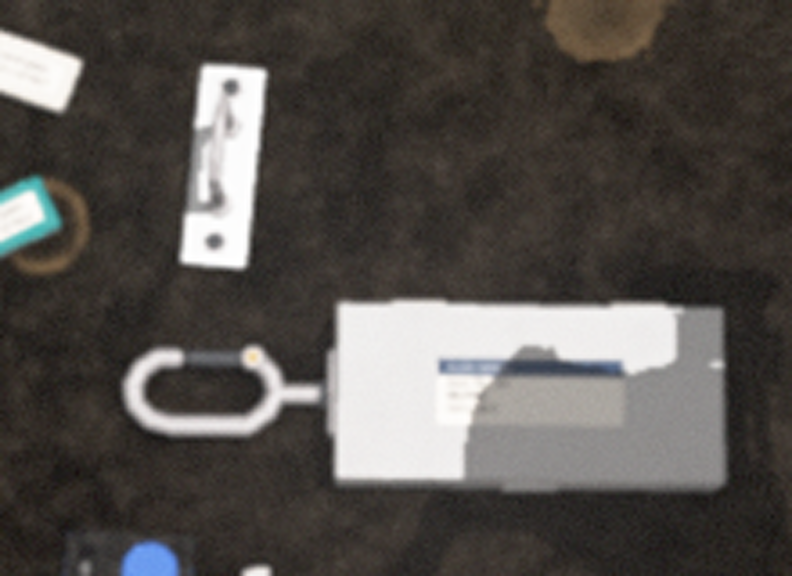

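```bash
python3 - <<'E'
from h import *
to(438,80,97,43.1)
E
```

```text
pos [ 496.4 -101.5   96.9] shift [ 3.570e-01 -1.339e-01 -3.000e-04] turn [ 5.000e-04 -1.000e-04  9.819e-01] t 5.98
```

>>> apply_moves(
  moves=[
    [[1, 0.357, -0.134, 0, 0, 0, 0.98], [1, 0.357, -0.134, 0, 0, 0, 0.98], [1, 0.357, -0.134, 0, 0, 0, 0.98], [1, 0.357, -0.134, 0, 0, 0, 0.98], [1, 0.357, -0.134, 0, 0, 0, 0.98], [1, 0.357, -0.134, 0, 0, 0, 0.98], [1, 0.357, -0.134, 0, 0, 0, 0.98], [1, 0.357, -0.134, 0, 0, 0, 0.98]],
  ],
)

```text
time_s: 6.65
ee_pos: [0.4369, 0.0809, 0.0956]
eef_rot: [-2.92, -1.155, 0.004]
force: [-0.4, 0.5, 0.2]
grip_width: 0.998
gripper_force: 0.0
```

```bash
python3 - <<'E'
from h import *
to(438,80,97,-1.9)
to(438,80,12,-1.9)
E
```

```text
pos [436.9  80.9  95.6] shift [ 0.0003  0.0029 -0.0027] turn [-0.0012  0.0034  1.0016] t 6.65
pos [436.9  80.9  95.6] shift [0.0006 0.0032 0.1673] turn [-0.0012  0.0034  1.0016] t 6.65
```

>>> apply_moves(
  moves=[
    [[1, 0, 0, 0, 0, 0, 1], [1, 0, 0, 0, 0, 0, 1], [1, 0, 0, 0, 0, 0, 1], [1, 0, 0, 0, 0, 0, 1], [1, 0, 0, 0, 0, 0, 1], [1, 0, 0, 0, 0, 0, 1], [1, 0, 0, 0.05, 0, 0, 1], [1, 0, 0, 0.1, 0, 0, 1], [1, 0, 0, 0.167, 0, 0, 1], [1, 0, 0, 0.167, 0, 0, 1]],
  ],
)

```text
time_s: 7.48
ee_pos: [0.434, 0.0795, 0.0082]
eef_rot: [3.141, -0.046, -0.018]
force: [-1.4, 0.4, 0.3]
grip_width: 0.998
gripper_force: 0.0
```

```bash
python3 - <<'E'
from h import *
to(438,80,12,-1.9); print(sensors.get_obs()['force'])
E
```

```text
pos [434.   79.5   8.2] shift [ 0.0079 -0.0013 -0.0076] turn [0.0006 0.0143 0.0045] t 7.48
[-1.38449797  0.37083957  0.28051887]
```

>>> apply_moves(
  moves=[
    [[1, 0.015, 0, -0.006, 0, 0, 0], [1, 0.028, 0, -0.006, 0, 0, 0], [1, 0.04, 0, -0.006, 0, 0, 0], [1, 0.053, 0, -0.006, 0, 0, 0], [1, 0.066, 0, -0.006, 0, 0, 0], [1, 0.08, 0, -0.006, 0, 0, 0], [1, 0.094, 0, -0.006, 0, 0, 0], [1, 0.108, 0, -0.006, 0, 0, 0], [1, 0.122, 0, -0.006, 0, 0, 0], [1, 0.136, 0, -0.006, 0, 0, 0], [1, 0.15, 0, -0.006, 0, 0, 0], [1, 0.15, 0, -0.006, 0, 0, 0]],
  ],
)

```text
time_s: 8.48
ee_pos: [0.5155, 0.0774, 0.0177]
eef_rot: [3.141, -0.049, 0.006]
force: [-0.1, 0.2, 0.3]
grip_width: 1.002
gripper_force: 0.0
```

```bash
python3 - <<'E'
from h import *
look('p3')
im=cv2.imread('pics/p3.png')[170:330,220:440]; cv2.imwrite('pics/c3.png',cv2.resize(im,None,fx=3.6,fy=3.6,interpolation=cv2.INTER_CUBIC))
o=sensors.get_obs(); print(o['ee_pos'],o['force'],o['time_s'])
E
```

```text
depth [609.11804199 148.44869995] 88.27482 (15.763677597045898, 26.26862144470215) leg in box [ 75.5 -13.8]Traceback (most recent call last):
  File "<stdin>", line 2, in <module>
  File "h.py", line 50, in look
    m=s['pixels'].astype(np.uint8); q=rect('top',cv2.morphologyEx(m,cv2.MORPH_OPEN,np.ones((13,13))),.039); print('sil',q)
                                      ~~~~^^^^^^^^^^^^^^^^^^^^^^^^^^^^^^^^^^^^^^^^^^^^^^^^^^^^^^^^^^^^^^^^
  File "h.py", line 19, in rect
    c=max(cv2.findContours(m.astype(np.uint8),cv2.RETR_EXTERNAL,cv2.CHAIN_APPROX_NONE)[0],key=cv2.contourArea)
ValueError: max() iterable argument is empty
```

```bash
python3 - <<'E'
from h import *
im=cv2.imread('pics/p3.png')[150:330,220:440]
S=eyes.grab_frame('side'); cv2.imwrite('pics/s3f.png',S[0]); s=S[0][180:310,220:440]
a=cv2.resize(im,(660,540)); b=cv2.resize(s,(660,390)); 
out=np.vstack([a,b]); out=cv2.resize(out,None,fx=.64,fy=.64); cv2.imwrite('pics/c3.png',out)
o=sensors.get_obs(); print(o['ee_pos'],o['force'],o['time_s'])
eyes.grab_frame('top')
for l in('hook_mouth','gate'):
  for s in eyes.silhouettes(l,'top')[:1]: print(l,s['p'],rect('top',s['pixels'],.0195))
E
```

```text
[0.5141455  0.07750907 0.017078  ] [ 0.36909767 -0.30487657  0.00772714] 8.6333
hook_mouth 0.77 ((581.1417846679688, 216.8961181640625), (115.35420989990234, 46.70429611206055), 88.34651947021484)
gate 0.43 ((597.5909423828125, 224.52410888671875), (27.911808013916016, 6.125488758087158), 88.28121185302734)
```

View pics/c3.png

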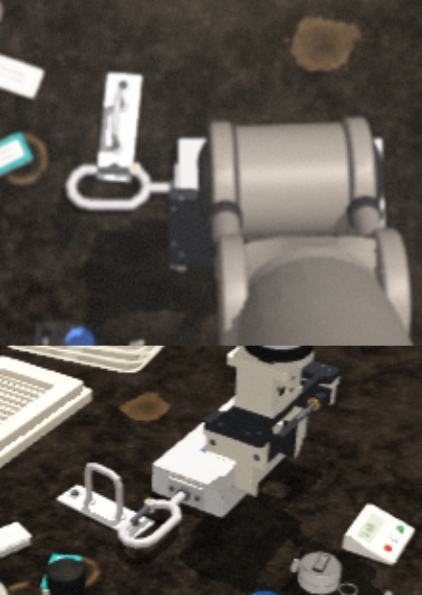

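>>> apply_moves(
  moves=[
    [[1, 0.012, 0, 0.006, 0, 0, 0], [1, 0.024, 0, 0.006, 0, 0, 0], [1, 0.034, 0, 0.006, 0, 0, 0], [1, 0.042, 0, 0.006, 0, 0, 0], [1, 0.05, 0, 0.006, 0, 0, 0], [1, 0.058, 0, 0.006, 0, 0, 0], [1, 0.066, 0, 0.006, 0, 0, 0]],
  ],
)

```text
time_s: 9.37
ee_pos: [0.5459, 0.0765, 0.0129]
eef_rot: [3.141, -0.049, -0.003]
force: [-4.7, 0.4, -1.8]
grip_width: 1.003
gripper_force: 2.0
```

```bash
cat >> h.py <<'E'
def hook():
    o=sensors.get_obs(); print(o['ee_pos'],o['force'],o['time_s'])
    im,d=eyes.grab_frame('top')
    for l in('hook_mouth','gate'):
      for s in eyes.silhouettes(l,'top')[:1]: print(l,round(s['p'],2),rect('top',s['pixels'],.0195))
    return im
E
python3 - <<'E'
from h import *
im=hook(); cv2.imwrite('pics/p4.png',im)
E
```

```text
[0.54588845 0.07646214 0.01292625] [-4.73953941  0.38108172 -1.76341168] 9.3667
hook_mouth 0.98 ((609.7137451171875, 216.37109375), (115.94068908691406, 47.15663528442383), 88.27365112304688)
gate 0.62 ((617.303955078125, 222.32269287109375), (9.847558975219727, 32.29164505004883), 30.144817352294922)
```

>>> apply_moves(
  moves=[
    [[1, 0.008, 0, 0, 0, 0, 0], [1, 0.016, 0, 0, 0, 0, 0], [1, 0.024, 0, 0, 0, 0, 0], [1, 0.03, 0, 0, 0, 0, 0], [1, 0.03, 0, 0, 0, 0, 0]],
  ],
)

```text
time_s: 9.93
ee_pos: [0.5618, 0.0759, 0.0135]
eef_rot: [3.141, -0.05, 0.001]
force: [-2.2, -0.2, -1.9]
grip_width: 0.997
gripper_force: 1.0
```

```bash
python3 - <<'E'
from h import *
im=hook(); cv2.imwrite('pics/p5.png',im)
a=im[180:260,240:360]; S=eyes.grab_frame('side')[0]; cv2.imwrite('pics/s5.png',S); b=S[225:305,235:355]
cv2.imwrite('pics/c5.png',cv2.resize(np.hstack([a,b]),None,fx=3.3,fy=3.3,interpolation=cv2.INTER_CUBIC))
E
```

```text
[0.56176566 0.07589248 0.01350086] [-2.21438469 -0.23283417 -1.91967429] 9.9333
hook_mouth 0.84 ((626.129150390625, 215.05477905273438), (114.2434310913086, 47.40445327758789), 88.28075408935547)
gate 0.53 ((625.8458251953125, 213.67718505859375), (5.907442092895508, 27.51703453063965), 58.504478454589844)
```

View pics/c5.png

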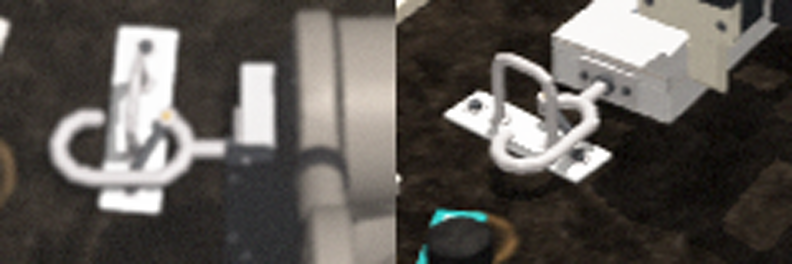

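>>> apply_moves(
  moves=[
    [[1, -0.02, 0, 0, 0, 0, 0], [1, -0.03, 0, -0.02, 0, 0, 0], [1, -0.03, 0, -0.1, 0, 0, 0], [1, -0.03, 0, -0.18, 0, 0, 0], [1, -0.03, 0, -0.18, 0, 0, -0.3], [0.7, -0.03, 0, -0.18, 0, 0, -1], [0.7, -0.03, 0, -0.18, 0, 0, -1], [0.7, -0.03, 0, -0.18, 0, 0, -1], [0.7, -0.03, 0, -0.18, 0, 0, -1], [0.7, -0.03, 0, -0.18, 0, 0, -1], [0.7, -0.03, 0, -0.18, 0, 0, -1], [0.7, -0.03, 0, -0.18, 0, 0, -1]],
  ],
)

```text
time_s: 11.13
ee_pos: [0.5468, 0.0766, 0.1045]
eef_rot: [2.92, 1.158, 0.003]
force: [-0.4, 0.1, 0.4]
grip_width: 0.702
gripper_force: 0.0
```

```bash
python3 - <<'E'
from h import *
look()
to(623.5,182,105,88.1)
E
```

```text
depth [619.34783936 142.27203369] 88.34653 (31.42978858947754, 87.21896362304688) leg in box [81.4 -3.5]
sil ((588.775634765625, 141.2096405029297), (27.49291229248047, 34.11951446533203), 88.28631591796875)
hook 0.69 ((625.0833129882812, 214.07847595214844), (116.26025390625, 49.439483642578125), 88.2697525024414)
gate 0.47 ((620.9547729492188, 217.08517456054688), (5.4192118644714355, 13.669320106506348), 62.877567291259766)
pos [546.4  76.5 103.8] shift [ 0.2567 -0.0486 -0.0022] turn [ 1.200e-03 -5.000e-04 -9.995e-01] t 11.33
```

>>> apply_moves(
  moves=[
    [[0.7, 0.2567, -0.0486, 0, 0, 0, -1], [0.7, 0.2567, -0.0486, 0, 0, 0, -1], [0.7, 0.2567, -0.0486, 0, 0, 0, -1], [0.7, 0.2567, -0.0486, 0, 0, 0, -1], [0.7, 0.2567, -0.0486, 0, 0, 0, -1], [0.7, 0.2567, -0.0486, 0, 0, 0, -1], [0.7, 0.2567, -0.0486, 0, 0, 0, -1], [0.7, 0.2567, -0.0486, 0, 0, 0, -1], [0.7, 0.2567, -0.0486, 0, 0, 0, -1]],
  ],
)

```text
time_s: 12.08
ee_pos: [0.6231, 0.1821, 0.1034]
eef_rot: [2.258, 2.184, -0.0]
force: [-0.2, 0.5, -0.7]
grip_width: 0.697
gripper_force: 0.0
```

```bash
python3 - <<'E'
from h import *
to(623.5,182,15,88.1)
E
```

```text
pos [623.1 182.1 103.4] shift [-1.000e-04  8.000e-04  1.768e-01] turn [ 0.      0.     -0.0006] t 12.08
```

>>> apply_moves(
  moves=[
    [[0.7, 0, 0, 0.04, 0, 0, 0], [0.7, 0, 0, 0.08, 0, 0, 0], [0.7, 0, 0, 0.11, 0, 0, 0], [0.7, 0, 0, 0.14, 0, 0, 0], [0.7, 0, 0, 0.16, 0, 0, 0], [0.7, 0, 0, 0.175, 0, 0, 0], [0.7, 0, 0, 0.175, 0, 0, 0]],
  ],
)

```text
time_s: 12.67
ee_pos: [0.6223, 0.1818, 0.0144]
eef_rot: [-2.256, -2.184, 0.003]
force: [-0.6, -0.3, -0.5]
grip_width: 0.708
gripper_force: 0.0
```

```bash
python3 - <<'E'
from h import *
hook(); S=eyes.grab_frame('side')[0]; cv2.imwrite('pics/c6.png',cv2.resize(S[190:310,220:400],None,fx=4,fy=4,interpolation=cv2.INTER_CUBIC))
E
```

```text
[0.62228917 0.1818348  0.01437237] [-0.5666098  -0.26999731 -0.49848011] 12.6667
hook_mouth 0.48 ((625.8497314453125, 264.5049133300781), (41.74407958984375, 16.682966232299805), 5.782184600830078)
```

View pics/c6.png

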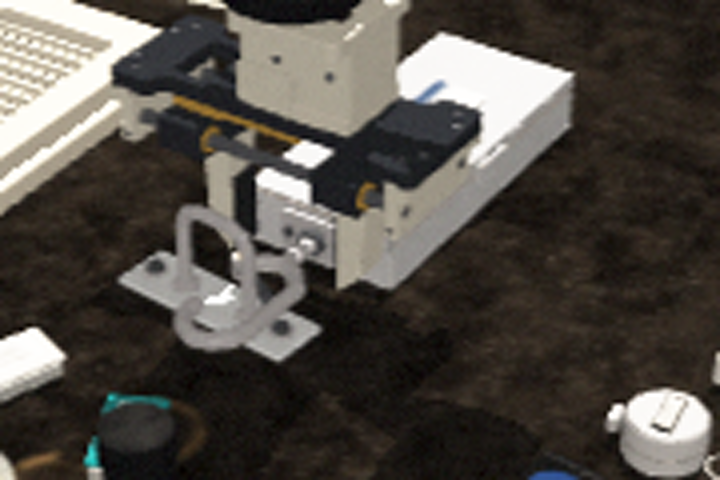

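>>> apply_moves(
  moves=[
    [[0.7, -0.012, 0, 0, 0, 0, 0], [0.7, -0.022, 0, 0, 0, 0, 0], [0.7, -0.03, 0, 0, 0, 0, 0], [0.7, -0.038, 0, 0, 0, 0, 0], [0.7, -0.048, 0, 0, 0, 0, 0], [0.7, -0.058, 0, 0, 0, 0, 0], [0.7, -0.068, 0, 0, 0, 0, 0], [0.7, -0.078, 0, 0, 0, 0, 0], [0.7, -0.078, 0, 0, 0, 0, 0]],
  ],
)

```text
time_s: 13.62
ee_pos: [0.6223, 0.1422, 0.0164]
eef_rot: [2.256, 2.185, 0.001]
force: [-0.1, 1.2, 0.3]
grip_width: 0.697
gripper_force: 0.4
```

```bash
python3 - <<'E'
from h import *
im=hook(); cv2.imwrite('pics/p7.png',im)
P=cloud('top',eyes.grab_frame('top')[1]); hk=(im.max(-1)>90)
S=eyes.grab_frame('side')[0]
cv2.imwrite('pics/c7.png',cv2.resize(np.hstack([im[180:270,240:360],S[215:305,225:345]]),None,fx=3.3,fy=3.3,interpolation=cv2.INTER_CUBIC))
E
```

```text
[0.62233417 0.14224068 0.0163638 ] [-0.06489407  1.23681603  0.33934542] 13.6167
hook_mouth 0.6 ((618.2163696289062, 227.68740844726562), (52.36809158325195, 27.209293365478516), 33.14350509643555)
```

View pics/c7.png

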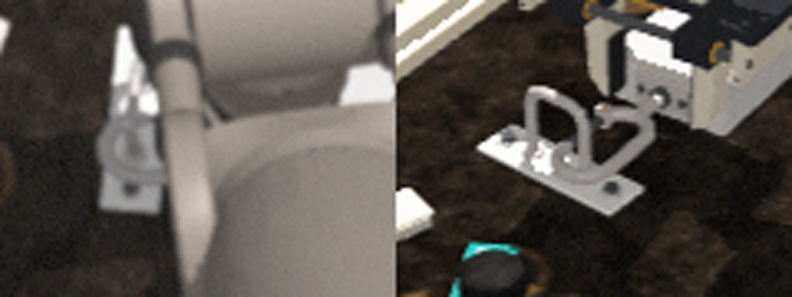

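>>> apply_moves(
  moves=[
    [[0.7, -0.005, 0, 0, 0, 0, 0], [0.7, -0.01, 0, 0, 0, 0, 0], [0.7, -0.015, 0, 0, 0, 0, 0]],
  ],
)

```text
time_s: 14.12
ee_pos: [0.6214, 0.1357, 0.0155]
eef_rot: [-2.255, -2.186, 0.001]
force: [0.8, 2.5, -3.1]
grip_width: 0.7
gripper_force: 1.3
```

>>> apply_moves(
  moves=[
    [[0.7, -0.004, 0, 0, 0, 0, 0], [0.7, -0.006, 0, 0, 0, 0, 0]],
  ],
)

```text
time_s: 14.28
ee_pos: [0.6213, 0.1337, 0.0156]
eef_rot: [-2.255, -2.185, -0.002]
force: [0.6, 10.4, -2.2]
grip_width: 0.7
gripper_force: 5.6
```

>>> apply_moves(
  moves=[
    [[0.7, -0.003, 0, 0, 0, 0, 0]],
  ],
)

```text
time_s: 14.37
ee_pos: [0.6213, 0.1335, 0.0156]
eef_rot: [-2.255, -2.184, -0.004]
force: [1.7, 18.5, -3.0]
grip_width: 0.697
gripper_force: 9.0
```

>>> apply_moves(
  moves=[
    [[0.7, 0, 0, 0, 0, 0, 0], [0.7, 0, 0, 0, 0, 0, 0]],
  ],
)

```text
time_s: 14.53
ee_pos: [0.6213, 0.1336, 0.0156]
eef_rot: [-2.255, -2.184, -0.004]
force: [1.1, 13.2, -2.9]
grip_width: 0.696
gripper_force: 6.3
```

>>> apply_moves(
  moves=[
    [[0.7, -0.001, 0, 0, 0, 0, 0], [0.7, -0.001, 0, 0, 0, 0, 0], [0.7, -0.001, 0, 0, 0, 0, 0]],
  ],
)

```text
time_s: 14.78
ee_pos: [0.6213, 0.1335, 0.0156]
eef_rot: [-2.254, -2.184, -0.005]
force: [1.7, 13.6, -2.8]
grip_width: 0.699
gripper_force: 7.2
```

>>> apply_moves(
  moves=[
    [[0.7, -0.003, 0, 0, 0, 0, 0], [0.7, -0.003, 0, 0, 0, 0, 0], [0.7, -0.003, 0, 0, 0, 0, 0]],
  ],
)

```text
time_s: 15.03
ee_pos: [0.6213, 0.1334, 0.0156]
eef_rot: [-2.254, -2.183, -0.007]
force: [2.4, 20.1, -4.6]
grip_width: 0.701
gripper_force: 9.7
```

>>> apply_moves(
  moves=[
    [[0.7, 0.005, 0, 0, 0, 0, 0], [0.7, 0.02, 0, 0, 0, 0, 0], [0.7, 0.034, 0, 0, 0, 0, 0], [0.7, 0.034, 0, -0.05, 0, 0, 0], [0.7, 0.034, 0, -0.13, 0, 0, 0], [0.7, 0.034, 0, -0.21, 0, 0, 0], [0.7, -0.1, 0, -0.25, 0, 0, 0], [0.7, -0.3, -0.2, -0.25, 0, 0, 0], [0.7, -0.4, -0.3, -0.25, 0, 0, 0], [0.7, -0.5, -0.4, -0.25, 0, 0, 0], [0.7, -0.5, -0.4, -0.25, 0, 0, 0], [0.7, -0.5, -0.4, -0.25, 0, 0, 0]],
  ],
)

```text
time_s: 16.03
ee_pos: [0.4776, -0.0478, 0.1392]
eef_rot: [2.255, 2.186, -0.001]
force: [0.9, -0.9, -0.5]
grip_width: 0.699
gripper_force: 0.0
```

```bash
python3 - <<'E'
from h import *
look('p8'); im=hook()
S=eyes.grab_frame('side')[0]
cv2.imwrite('pics/c8.png',cv2.resize(np.hstack([im[180:270,240:360],S[215:305,225:345]]),None,fx=3.3,fy=3.3,interpolation=cv2.INTER_CUBIC))
for l in('petri_dish','coverslip_box_white','coverslip_box_teal','tally'):
    print(l,[np.round(x['extent']) for x in eyes.look_for(l,'top')][:1])
E
```

```text
depth [616.83068848  22.51559448] -1.7365495 (200.0247344970703, 97.31009674072266) leg in box [  2.3 201.1]
sil ((616.8482666015625, 22.28577423095703), (208.62086486816406, 101.33959197998047), 88.2868881225586)
hook 0.92 ((624.020751953125, 178.99900817871094), (114.3255386352539, 49.441505432128906), 88.28155517578125)
gate 0.49 ((643.8535766601562, 188.5275421142578), (30.139436721801758, 6.220895767211914), 88.27159118652344)
[ 0.47922555 -0.04746351  0.13956324] [-0.09233128 -0.36333231 -0.06709838] 16.2333
hook_mouth 0.65 ((625.6749267578125, 178.11929321289062), (45.31332778930664, 112.17718505859375), 0.8340935707092285)
petri_dish []
coverslip_box_white [array([213., 178., 244., 200.])]
coverslip_box_teal [array([205., 219., 236., 245.])]
tally [array([284., 326., 305., 356.])]
```

View pics/c8.png

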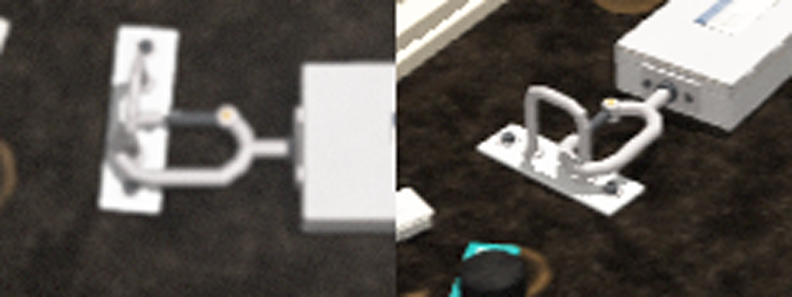

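The leg sits in the rounded end of the hook, the gate bar is straight and shut behind it, and the gripper is clear. Handing in.

```bash
python3 -c "
from rig import ticket; print(ticket.sign_off())"
```

```text
the job is handed in; nothing more can be done
None
```

The slide box is hooked to the eye: the leg is seated in the hook's rounded end, the gate is shut behind it, and the hold took a tug of about 20 N measured at the wrist (roughly 14 N beyond the drag). The two coverslip boxes and the tally counter checked out as unmoved; the detector missed the petri dish in the last picture, but nothing went near it, and the job was handed in at about 17 s.

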